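Hold the tube heater's lid at its hinge, ready for the pin

TASK

The lid of the tube heater has been washed and stands in the wire drying rack. Lift it out and lower it upright, knuckles down, so that its two hinge knuckles sit centred in the two gaps between the three knuckles on the back of the heater with all the holes in one straight line, ready for a pin to be pushed through. Finish while still holding it there, still and upright, hanging in the gripper without leaning on the heater; leave the pin, the bottle and the beaker where they are.

Things in the scene. Friction and masses are not known exactly. Their poses are not given: they have to be found in the camera images.
- lid_axis (a point): Middle of the lid's hinge line (line through its knuckle holes). Axes: y along the line, z up the panel, x square to it. In mm above this point: panel (150 in y, 8 thick) 14 to 104; grip rail 100 to 126. Two steel knuckles, tubes 20 outside with 10 holes, at y -37 to -13 and 13 to 37. The lid stands upright in the rack, knuckles below. Both faces are alike: either way round fits
- lid_grip (a point): Centre of the lid's grip rail (14 thick, 90 long, 26 high), 113 above lid_axis along the lid's z; same axes as lid_axis. Pinch it here from above, fingers closing across the thickness (x)
- lid_end_a (a point): On the lid's hinge line, outer end of one knuckle: lid_axis + 37 in y
- lid_end_b (a point): On the lid's hinge line, outer end of the other knuckle: lid_axis - 37 in y
- lid: The lid: loose grey panel with a black grip rail along its top edge and two steel knuckles below. Origin and axes are those of lid_axis. 0.3 to 0.55 kg, centre of mass about 60 mm above the origin
- hinge_axis (a point): Middle of the heater's hinge line, in the hole of its middle knuckle, 105 mm above the bench. y along the line, x out from the heater's back, z up. Three steel knuckles (20 outside, 10 hole) at y -59 to -41, -9 to 9, 41 to 59; the 32 gaps are open above, behind and below. With the lid in place lid_axis is here. The jamb block that carries them is at x -28 to -16, its top 13 below the line
- heater: Fixed white tube heater, 150 (x) by 180 (y) by 95 mm high, some tube caps stand up to 117. Origin at the centre of its underside; its hinge line is 103 along its +x (the back) and 105 up. Axes parallel to those of hinge_axis
- rack: Fixed steel wire rack, about 116 (x) by 176 (y) mm, origin at its centre on the bench. The lid stands along its y in the middle slot, bottom edge on wires 48 up, side edges between upright wire pairs at y -62 and 62 (tops 103 up, 2 spare each face). Lift the lid straight up at least 70 to clear it
- pin: Bystander: loose steel hinge pin, 5 thick, about 130 long along y, lying in a shallow steel tray (60 by 170 by 14); origin at its underside. To be left where it is
- bottle: Bystander: loose glass bottle with a blue cap, 66 across, 150 high; origin at the centre of its underside
- beaker: Bystander: loose glass beaker, 70 across, 85 high; origin at the centre of its underside
Mind the look-alikes: they are no part of the job. There is more than one size of the lid; the job needs the smallest.

How it is judged:
By the outcome, as a careful person would: the job done as asked, in the order asked, and still so for the second after the job is handed in, while the arm keeps its last pose, push and grip.
It also fails if it takes over 48 s, if anything falls off the work surface, if the arm or the gripper's body presses on something with over 40 N, if the wrist force passes 120 N, or if a joint passes its speed limit or range.

ROBOT

A 7-joint arm with a two-finger parallel gripper is mounted at the origin on the work surface. World frame = base frame: x ahead of the robot, y to its left, z up, the work surface at z = 0. Lengths are in m, angles in rad, forces in N, time in s.
With the tool pointing down it reaches from about 0.425 to 1.025 m from the base axis. Payload 9.4 kg.
Tool frame: the origin (TCP) lies midway between the tips of the shut fingers; the grasp point (between the pads) lies 19 mm behind it; z points along the fingers, y is the line along which they close (so a half turn about z gives the same grasp; the last joint's range is limited). The gripper opens to 85 mm and grips with 20 to 120 N. Pads are 22 mm wide; open, the fingers measure 114 mm over their backs; the gripper's body (76 mm by 85 mm) begins 54 mm behind the grasp point. The pads swing forward as they close: fully open they stand 13 mm farther back than shut.
Start: joints at [1.169, 0.599, -0.003, 1.599, 0.002, 0.943, -0.08], TCP at [0.231, -0.687, 0.231] pointing down, gripper open.
Joint ranges: [-2.57, 2.57], [-0.35, 1.97], [-1.29, 1.29], [0.11, 2.56], [-1.05, 4.19], [0.11, 1.86], [-2.63, 2.63]. Speed limits (rad/s): [2.22, 2.22, 3.01, 3.01, 3.14, 3.14, 3.14].

INTERFACE

Orientations are given as [roll, pitch, yaw] about the fixed x, y, z axes, in that order (R = Rz(yaw) Ry(pitch) Rx(roll)).
In Python, from workcell import env gives the robot as it stands.
- The arm moves only by the shell command python3 -m crank 'ROWS' [OPENING]. ROWS is JSON, one flat list of numbers, 4 for each row, row after row: the shift along the tool's x, y, z in m, then the turn about the tool's z in degrees. In form: [dx, dy, dz, spin, dx, dy, dz, spin, ...]. A call has 1 to 12 rows; each row shifts and turns the commanded pose from where the row before left it, along the tool's axes as they then stand; what a row does not reach is not made up. A row lasts 1/12 s, in which the tool goes at most 41.7 mm and 7.16 degrees, less where a joint would pass 70% of its speed; a pose out of reach is approached as far as the arm can. A call is refused whole if a number of a shift passes 0.0417 or a number of a turn 7.16, either way. A call with a gripper value outside its range is refused whole. OPENING is the opening, from 0 (shut) to 1 (fully open), set as the call begins (- or left out, the last holds). The fingers move at their own pace and stop on an object; the grip force is fixed at half the most. Time passes only in rows, so rows that do not move let the fingers close. It gives the time, the measured TCP pose, the force and the opening at its end, in the units of the state.
- env.get_state(): the state, without advancing time (a new reading comes with each control period).
- env.grab_frame(name): name is "scene" or "top" or "wrist"; returns a dict with "image" (400x640x3 uint8, red, green, blue), "vfov" (degrees; the focal length in pixels is half the picture's height over the tangent of half this angle, whatever the lens; pixels are square), "cx", "cy" (the principal point, pixels), "cam_to_world" (4x4, takes a point from camera to world coordinates). Camera axes: x right, y up, looking along -z (the intrinsics and any distortion apply to the point x, -y, -z); pixel columns grow to the right and rows downward; lengths in m; the calibration is good to about 2 mm. The wrist camera is an equidistant fisheye: a pixel r from the principal point sees the ray r / f radians off the axis. A picture is of the moment at which its call begins. There is no depth.
- env.hand_in(): hands the job in, once; it reports no verdict.
Trained networks look in the newest picture that a camera, given by its name, has taken for a name from the list of things; names that differ only in an ending like _2 or _b are one class to them, and where a whole thing is asked for, a point or a joint stands for the part that bears it (a point fixed in the world has none). Each returns a list of dicts, best first, with "conf" (0 to 1); they miss things now and then, are a little off and sometimes report something else, mostly with a low value. They report only what shows in the picture. A call takes as long as a camera call. They do not tell look-alikes from the thing itself.
- env.find_in(name, camera): "centre" ([x, y, z] in m, in the coordinates of the camera as it stood for that picture, good to about 4 mm: the middle of the surface that is visible of it).
- env.cut_out(name, camera): "mask" (400x640 bool, what is visible of it).
The state is a dict: "time_s": time; "joints": joint angles; "qd": joint speeds; "joint_efforts": joint torques, N m; "tool_pos": TCP position; "tcp_rot": TCP orientation; "contact_force": force on the tool from outside, world axes, zero at the start; "wrist_torque": the same for the moment, N m; "opening": finger opening in m.
Only numpy, scipy, OpenCV 4.12 (cv2) and the standard library are available. Lean on these libraries where they do the work, as an engineer would, in place of code of your own. Each camera call takes 0.05 s, during which the arm holds its last target. There are 200 camera calls.

## Working session

There is one attempt and no reset: what is moved stays moved. The work goes in short steps, Python scripts to look and compute and a shell command to move; the robot and the scene stay as the last step left them, time stands still between calls to the robot, and variables do not carry over. Pictures are saved under pics/ and viewed, on a budget of 10 in all, crops included, one or two more only if the job needs it, and the job is handed in when it is done.

```bash
ls; mkdir -p pics; cat > h.py <<'E'
import numpy as np, cv2
from workcell import env
def W(f,p): return (f["cam_to_world"]@np.r_[p,1])[:3]
def foc(f): return f["image"].shape[0]/2/np.tan(np.radians(f["vfov"])/2)
def proj(f,P):
    p=np.linalg.inv(f["cam_to_world"])@np.r_[P,1]; F=foc(f)
    return np.array([f["cx"]+F*p[0]/-p[2], f["cy"]-F*p[1]/-p[2]])
def ray(f,uv):
    F=foc(f); d=np.array([(uv[0]-f["cx"])/F,-(uv[1]-f["cy"])/F,-1]); 
    return f["cam_to_world"][:3,3], f["cam_to_world"][:3,:3]@d
def at_z(f,uv,z):
    o,d=ray(f,uv); return o+d*(z-o[2])/d[2]
def save(n,im): cv2.imwrite("pics/"+n,im[:,:,::-1])
E
python3 - <<'E'
from h import *
np.set_printoptions(precision=4,suppress=True)
print(env.get_state())
a=[]
for c in ("scene","top"):
    f=env.grab_frame(c); print(c,f["vfov"],f["cx"],f["cy"],f["cam_to_world"],[k for k in f])
    save(c+"1.png",f["image"])
    for n in ("lid","lid_grip","lid_axis","lid_end_a","heater","hinge_axis","rack","pin","bottle","beaker"):
        for r in env.find_in(n,c)[:5]:
            w=W(f,r["centre"]); print(c,n,round(r["conf"],2),w,proj(f,w).round())
E
```

```text
pics
{'time_s': 0.0, 'joints': array([ 1.1693,  0.6001, -0.0025,  1.6001,  0.0018,  0.9429, -0.0799]), 'qd': array([ 0.0004, -0.0002,  0.0009, -0.0011,  0.0003, -0.0009, -0.0023]), 'joint_efforts': array([ -0.001 , -77.6462,   1.5641, -25.8013,   0.0123,   0.0091,
        -0.    ]), 'tool_pos': array([ 0.2312, -0.6867,  0.2304]), 'tcp_rot': array([-3.1401,  0.0001,  0.3248]), 'contact_force': array([-0.507 ,  0.6783,  0.1523]), 'wrist_torque': array([ 0.0062, -0.0401, -0.0363]), 'opening': 0.08527245489137934}
scene 52.68911455407749 318.97660007554936 209.05441767857312 [[-0.3662 -0.6833  0.6317  1.1346]
 [ 0.9304 -0.2814  0.235   0.159 ]
 [ 0.0172  0.6737  0.7388  0.7903]
 [ 0.      0.      0.      1.    ]] ['image', 'vfov', 'cx', 'cy', 'cam_to_world']
scene lid 0.74 [ 0.3528 -0.2766  0.1152] [271. 135.]
scene lid 0.64 [ 0.5454 -0.2304  0.1045] [253. 188.]
scene lid 0.64 [ 0.5167 -0.4435  0.1074] [184. 158.]
scene lid_grip 0.91 [ 0.3481 -0.276   0.1097] [272. 135.]
scene lid_grip 0.87 [ 0.544  -0.2271  0.1087] [254. 187.]
scene lid_grip 0.84 [ 0.5159 -0.4414  0.1097] [185. 157.]
sc
[... 1454 characters left out ...]
3. 202.]
top lid_end_a 0.77 [ 0.4957 -0.4539  0.134 ] [456. 218.]
top lid_end_a 0.7 [ 0.3145 -0.2893  0.1467] [396. 286.]
top lid_end_a 0.48 [0.4623 0.2238 0.0973] [209. 226.]
top lid_end_a 0.19 [ 0.7501 -0.1793  0.1012] [354. 127.]
top heater 0.77 [0.4621 0.2259 0.0965] [208. 226.]
top hinge_axis 0.7 [0.4629 0.2214 0.0951] [210. 226.]
top rack 0.81 [ 0.5513 -0.2296  0.0524] [369. 199.]
top rack 0.55 [ 0.5328 -0.2276  0.1437] [373. 203.]
top rack 0.28 [ 0.7493 -0.1789  0.1012] [354. 127.]
top pin 0.53 [ 0.7486 -0.1798  0.1051] [354. 127.]
top pin 0.24 [ 0.5326 -0.227   0.1355] [372. 203.]
top bottle 0.68 [ 0.7517 -0.1806  0.1008] [354. 127.]
top beaker 0.64 [0.7574 0.1932 0.0438] [228. 128.]
```

View pics/scene1.png

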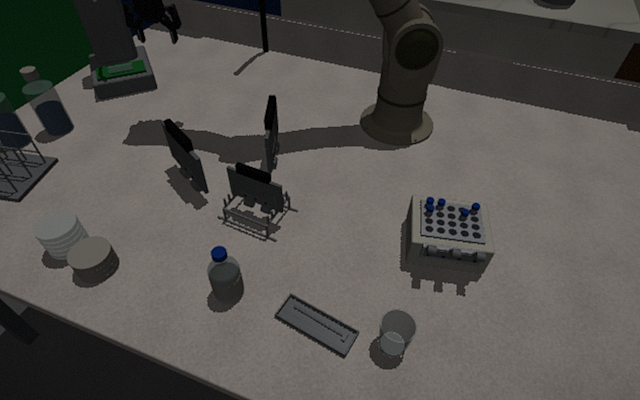

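View pics/top1.png

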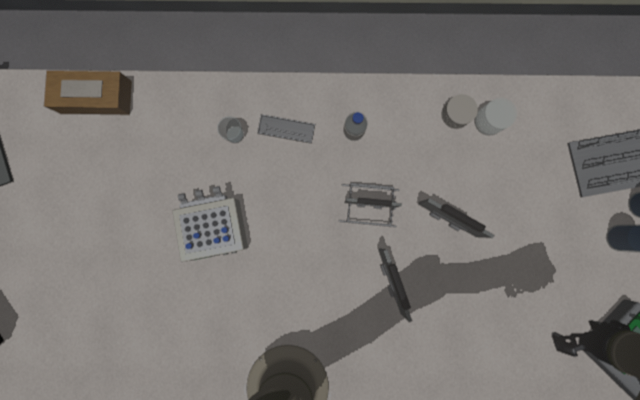

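The scene shows three lids: in the rack (scene 254,187 / top 373,201), and two loose-standing look-alikes (scene 185,157 / top 456,218; scene 271,135 / top 396,285). The rack one is the shortest and matches the description. Next is a close crop of it and of the heater hinge (top ~ 205,192).

```bash
python3 - <<'E'
from h import *
np.set_printoptions(precision=4,suppress=True)
t=cv2.imread("pics/top1.png"); s=cv2.imread("pics/scene1.png")
c=lambda im,x,y,w=80,h=56:cv2.resize(im[y:y+h,x:x+w],(400,280),interpolation=cv2.INTER_CUBIC)
g=lambda a:np.clip(a.astype(float)*1.6,0,255).astype(np.uint8)
cv2.imwrite("pics/c1.png",g(np.vstack([np.hstack([c(t,335,170),c(t,170,175)]),np.hstack([c(s,215,155),c(s,405,205,90,63)])])))
f=env.grab_frame("top")
for i,r in enumerate(env.cut_out("lid","top")[:3]):
    m=r["mask"].astype(np.uint8); p=cv2.minAreaRect(np.argwhere(m)[:,::-1].astype(np.float32)); print(p, m.sum())
    (cu,cv_),(w,h),a=p; b=cv2.boxPoints(p); 
    e=[b[1]-b[0],b[2]-b[1]]; L=max(e,key=np.linalg.norm); mid=np.array([cu,cv_])
    A,B=at_z(f,mid-L/2,.14),at_z(f,mid+L/2,.14); print(A,B,np.linalg.norm(A-B),np.degrees(np.arctan2(*(B-A)[1::-1])))
f=env.grab_frame("wrist"); st=env.get_state()
from scipy.spatial.transform import Rotation as R
T=np.eye(4);T[:3,:3]=R.from_euler("xyz",st["tcp_rot"]).as_matrix();T[:3,3]=st["tool_pos"]
print(np.linalg.inv(T)@f["cam_to_world"],f["vfov"],foc(f),f["cx"],f["cy"])
E
```

```text
((455.554443359375, 219.90081787109375), (82.10923767089844, 18.41305923461914), 28.739797592163086) 1099
[ 0.5424 -0.3543  0.14  ] [ 0.4402 -0.5448  0.14  ] 0.21619621708707026 -118.2179105805972
((371.9671325683594, 203.3123321533203), (56.111045837402344, 10.049739837646484), 6.009006023406982) 406
[ 0.5385 -0.1514  0.14  ] [ 0.5251 -0.3015  0.14  ] 0.15069124832504713 -95.0716029149559
((394.4500427246094, 285.3500061035156), (79.37316131591797, 15.17893123626709), 71.56504821777344) 910
[ 0.4135 -0.2537  0.14  ] [ 0.2185 -0.3202  0.14  ] 0.20603393291972757 -161.18273412043416
[[ 0.      0.958   0.2869  0.0737]
 [ 1.     -0.0003  0.0009 -0.0002]
 [ 0.0009  0.2869 -0.958  -0.143 ]
 [ 0.      0.      0.      1.    ]] 65.70646984690485 309.70691628693146 319.9240756315554 196.52989863595468
```

View pics/c1.png

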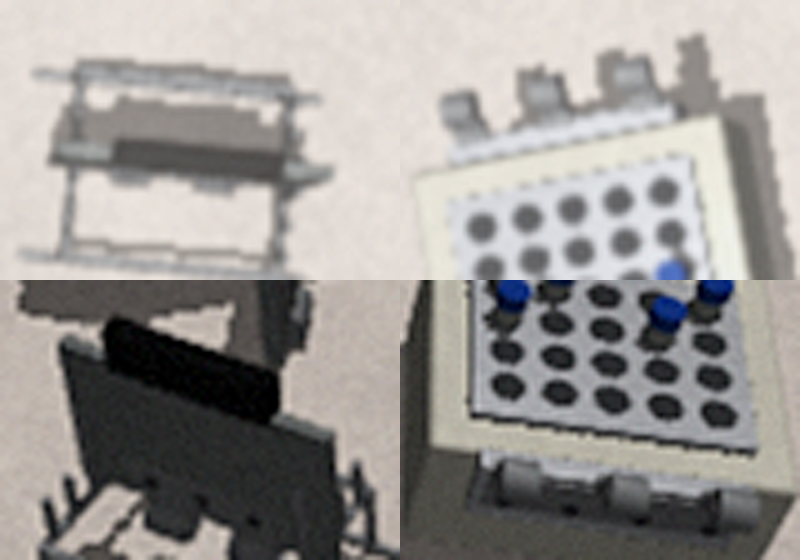

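Top crop: the rack lid (≈373,203) measures 150 mm, the others 206–216 mm, so the rack lid is the right one. The hinge knuckles are at about (182,197), (199,194) and (216,190) in the top picture, on the heater's far (+x) side. Now moving above the rack.

```bash
python3 -m crank '[0,0,-0.016,-6.64,0,0,-0.016,-6.64,0,0,-0.016,-6.64,0,0,-0.016,-6.64,0,0,-0.016,-6.64,0,0,-0.016,-6.64,0,0,-0.016,-6.64,0,0,-0.016,-6.64,0,0,-0.016,-6.64,0,0,-0.016,-6.64]' 1
python3 -m crank '[0.0345,0.0185,0,0,0.0345,0.0185,0,0,0.0345,0.0185,0,0,0.0345,0.0185,0,0,0.0345,0.0185,0,0,0.0345,0.0185,0,0,0.0345,0.0185,0,0,0.0345,0.0185,0,0,0.0345,0.0185,0,0,0.0345,0.0185,0,0,0.0345,0.0185,0,0,0.0345,0.0185,0,0]'
python3 -m crank '[0.0345,0.0185,0,0,0.0345,0.0185,0,0,0,0,0,0,0,0,0,0]'
cat >> h.py <<'E'
from scipy.spatial.transform import Rotation as R
def projw(f,P):
    p=np.linalg.inv(f["cam_to_world"])@np.r_[P,1]; p=np.array([p[0],-p[1],-p[2]]); F=foc(f)
    r=np.hypot(p[0],p[1]); th=np.arctan2(r,p[2]); return np.array([f["cx"],f["cy"]])+F*th*p[:2]/max(r,1e-9)
def wat_z(f,uv,z):
    d=np.array([uv[0]-f["cx"],uv[1]-f["cy"]]); r=np.hypot(*d); th=r/foc(f)
    v=np.r_[d/r*np.sin(th),np.cos(th)]*[1,-1,-1]; v=f["cam_to_world"][:3,:3]@v; o=f["cam_to_world"][:3,3]
    return o+v*(z-o[2])/v[2]
E
python3 - <<'E'
from h import *
np.set_printoptions(precision=4,suppress=True)
f=env.grab_frame("wrist"); save("w1.png",f["image"])
for n in ("lid","lid_grip","rack","lid_end_a"):
    for r in env.find_in(n,"wrist")[:3]:
        w=W(f,r["centre"]); print(n,round(r["conf"],2),w,projw(f,w).round())
np.savez("w1.npz",**f)
E
```

```text
time_s: 2.08
tool_pos: [0.2311, -0.687, 0.3921]
tcp_rot: [-3.141, 0.0, 1.489]
contact_force: [-0.6, -0.1, -0.4]
opening: 0.0853
time_s: 3.08
tool_pos: [0.4892, -0.2923, 0.3916]
tcp_rot: [3.141, 0.0, 1.483]
contact_force: [-0.1, -1.2, 0.7]
opening: 0.0855
time_s: 3.42
tool_pos: [0.5325, -0.2259, 0.3914]
tcp_rot: [3.141, -0.001, 1.489]
contact_force: [-0.3, -0.5, 0.1]
opening: 0.0852
lid 0.69 [ 0.3399 -0.2808  0.1496] [187. 216.]
lid 0.65 [ 0.535  -0.2209  0.1556] [321. 162.]
lid 0.61 [ 0.5098 -0.4295  0.118 ] [316. 289.]
lid_grip 0.88 [ 0.5329 -0.2236  0.1611] [320. 165.]
lid_grip 0.75 [ 0.5077 -0.4262  0.117 ] [314. 287.]
lid_grip 0.57 [ 0.3416 -0.28    0.1479] [188. 215.]
rack 0.94 [ 0.5328 -0.2352  0.0484] [320. 159.]
lid_end_a 0.96 [ 0.5403 -0.2205  0.1555] [325. 161.]
lid_end_a 0.89 [ 0.5078 -0.4308  0.115 ] [315. 289.]
lid_end_a 0.67 [ 0.3386 -0.2814  0.1492] [186. 217.]
```

View pics/w1.png

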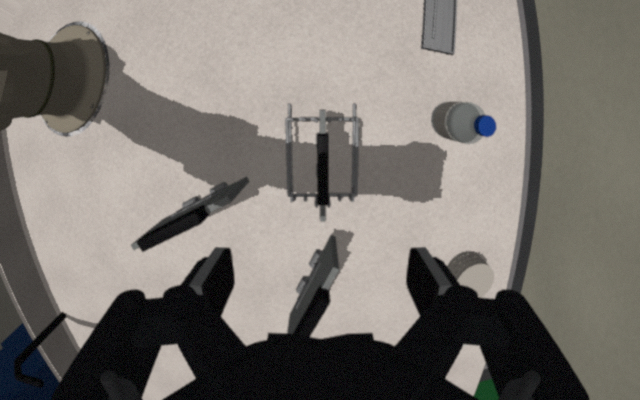

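The rack lid's black rail spans (322,133)–(322,207), exactly upright in the picture. Next I segment it precisely.

```bash
python3 - <<'E'
from h import *
np.set_printoptions(precision=4,suppress=True)
f=dict(np.load("w1.npz")); im=f["image"].max(2)
m=np.zeros_like(im); m[125:215,305:340]=(im[125:215,305:340]<40)
n,l,s,c=cv2.connectedComponentsWithStats(m); k=1+s[1:,4].argmax(); print(s[k],c[k])
m=(l==k)
for y in range(s[k][1],s[k][1]+s[k][3],8): print(y,np.flatnonzero(m[y])[[0,-1]])
ys=np.array([y for y in range(s[k][1]+4,s[k][1]+s[k][3]-4)]); P=np.array([wat_z(f,(np.flatnonzero(m[y]).mean(),y),.16)[:2] for y in ys])
p=np.polyfit(P[:,1],P[:,0],1); print("yaw lid",-np.degrees(np.arctan(p[0])))
e=[wat_z(f,(c[k][0],y),.16) for y in (s[k][1],s[k][1]+s[k][3])]; print(e,np.linalg.norm(e[0]-e[1]))
for r in env.cut_out("lid","wrist")[:3]: print(r["conf"],np.argwhere(r["mask"]).min(0),np.argwhere(r["mask"]).max(0))
E
```

```text
[317 134  12  71 684] [322.5658 170.8377]
134 [319 326]
142 [318 326]
150 [319 327]
158 [318 327]
166 [318 327]
174 [318 327]
182 [318 327]
190 [318 327]
198 [317 328]
yaw lid -5.146762560937037
[array([ 0.5395, -0.1858,  0.16  ]), array([ 0.5323, -0.2755,  0.16  ])] 0.08990688892245768
0.96 [178 131] [250 248]
0.94 [109 316] [219 328]
0.68 [235 287] [335 339]
```

```bash
python3 -m crank '[-0.0045,0.0038,0.03,0.4,0,0,0.035,0,0,0,0.035,0,0,0,0.035,0,0,0,0.035,0,0,0,0.035,0,0,0,0.03,0,0,0,0.02,0,0,0,0.0084,0,0,0,0,0,0,0,0,0]'
python3 -m crank '[0,0,0,0,0,0,0,0,0,0,0,0,0,0,0,0,0,0,0,0,0,0,0,0,0,0,0,0,0,0,0,0]' 0
```

```text
time_s: 4.63
tool_pos: [0.535, -0.2338, 0.1284]
tcp_rot: [3.141, 0.0, 1.476]
contact_force: [0.4, -0.4, 0.2]
opening: 0.0855
time_s: 5.3
tool_pos: [0.5352, -0.2334, 0.1283]
tcp_rot: [3.141, 0.0, 1.477]
contact_force: [0.3, -0.6, 5.2]
opening: 0.0133
```

```bash
python3 -m crank '[0,0,-0.005,0,0,0,-0.015,0,0,0,-0.02,0,0,0,-0.025,0,0,0,-0.025,0,0,0,-0.025,0,0,0,-0.03,0,0,0,-0.03,0,0,0,-0.03,0,0,0,-0.025,0,0,0,-0.01,0,0,0,0,0]'
python3 - <<'E'
from h import *
np.set_printoptions(precision=4,suppress=True)
f=env.grab_frame("scene"); np.savez("s2.npz",**f); F=env.grab_frame("top"); np.savez("t2.npz",**F); st=env.get_state(); print(st["tool_pos"],st["tcp_rot"],st["contact_force"],st["wrist_torque"],st["opening"])
g=lambda a:np.clip(a.astype(float)*1.7,0,255).astype(np.uint8)
# heater crops
A=cv2.resize(g(F["image"][175:265,165:255]),(540,540),interpolation=cv2.INTER_CUBIC)
cv2.imwrite("pics/h1.png",A[:,:,::-1])
for c,ff in (("scene",f),("top",F)):
  for r in env.cut_out("heater",c)[:1]: print(c,np.argwhere(r["mask"]).min(0),np.argwhere(r["mask"]).max(0))
  for n in ("heater","lid","pin"):
    for r in env.find_in(n,c)[:3]: print(c,n,r["conf"],W(ff,r["centre"]))
E
```

```text
time_s: 6.3
tool_pos: [0.5352, -0.2333, 0.3697]
tcp_rot: [3.139, 0.001, 1.477]
contact_force: [-0.9, 0.4, -4.6]
opening: 0.0134
[ 0.5339 -0.2332  0.3664] [-3.1395 -0.0003  1.4767] [ 0.3541 -0.1139 -4.6022] [ 0.0166  0.056  -0.0065] 0.012900521528528887
scene [196 405] [273 493]
scene heater 0.81 [0.4957 0.2302 0.0929]
scene lid 0.93 [ 0.5448 -0.2223  0.3378]
scene lid 0.77 [ 0.3751 -0.2667  0.0713]
scene lid 0.76 [ 0.5192 -0.4431  0.108 ]
scene pin 0.64 [0.7628 0.0429 0.0083]
top [186 172] [262 247]
top heater 0.55 [0.462  0.2255 0.0973]
top lid 0.62 [ 0.376  -0.2655  0.0859]
top lid 0.54 [ 0.4602 -0.5063  0.1475]
top lid 0.52 [ 0.5377 -0.1903  0.3814]
```

View pics/h1.png

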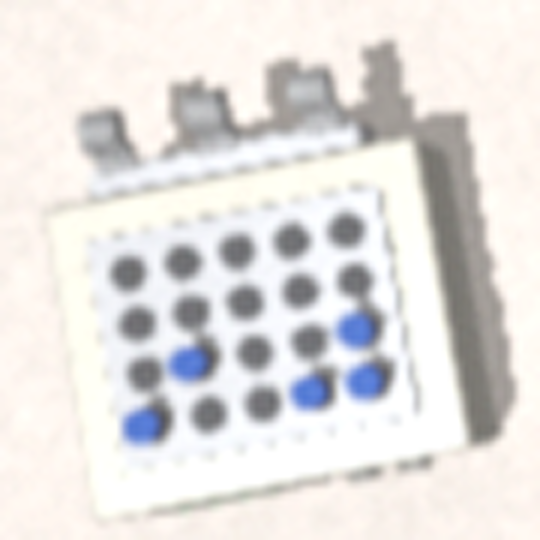

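Top view of the heater: top-face corners at crop (50,212), (415,140), (470,443), (97,520) (÷6, +165/+175). The three knuckles are at crop (103,130), (205,110) and (312,90).

```bash
python3 - <<'E'
from h import *
np.set_printoptions(precision=4,suppress=True)
F=dict(np.load("t2.npz"))
q=lambda u,v,z: at_z(F,(165+u/6-.4,175+v/6-.4),z)[:2]
c=np.array([q(*p,.095) for p in ((50,212),(415,140),(470,443),(97,520))]); print(c)
print([np.linalg.norm(c[i]-c[(i+1)%4]) for i in range(4)])
X=(c[0]+c[1]-c[2]-c[3]); Y=(c[0]+c[3]-c[1]-c[2]); 
a=np.arctan2(X[1],X[0]); b=np.arctan2(-Y[0],Y[1]); print(np.degrees([a,b]))
yaw=(a+b)/2; h=c.mean(0)+.103*np.array([np.cos(yaw),np.sin(yaw)]); print("hinge",h)
for p in ((101,128),(203,108),(310,88)): print(q(*p,.115))
E
```

```text
[[0.5068 0.3277]
 [0.5436 0.1569]
 [0.4028 0.1263]
 [0.3641 0.2988]]
[np.float64(0.1746844629972119), np.float64(0.14411264710926855), np.float64(0.17682893344476616), np.float64(0.14562380489260449)]
[11.833  12.4061]
hinge [0.5551 0.249 ]
[0.5452 0.2986]
[0.5553 0.2516]
[0.5654 0.2022]
```

```bash
python3 -m crank '[0.015,0.0016,0,0,0.028,0.0016,0,0,0.032,0.0016,0,0,0.032,0.0016,0,0,0.032,0.0016,0,0,0.032,0.0016,0,0,0.032,0.0016,0,0,0.032,0.0016,0,0,0.032,0.0016,0,0,0.032,0.0016,0,0,0.026,0.0016,0,0,0.0143,0.0016,0,0]'
python3 -m crank '[0,0,0.004,-4,0,0,0.004,-5,0,0,0.004,-5,0,0,0.004,-3.4,0,0,0,0,0,0,0,0,0,0,0,0,0,0,0,0]'
python3 - <<'E'
from h import *
np.set_printoptions(precision=4,suppress=True)
f=env.grab_frame("wrist"); st=env.get_state(); print(st["tool_pos"],st["tcp_rot"],st["opening"]); np.savez("w2.npz",**f)
for p in ((.555,.25,.105),): print(projw(f,p))
g=lambda a:np.clip(a.astype(float)*1.7,0,255).astype(np.uint8)
cv2.imwrite("pics/w2.png",cv2.resize(g(f["image"][20:170,220:420]),(800,600),interpolation=cv2.INTER_CUBIC)[:,:,::-1])
E
```

```text
time_s: 7.8
tool_pos: [0.5855, 0.107, 0.3679]
tcp_rot: [-3.142, -0.002, 1.481]
contact_force: [0.6, -0.1, -3.8]
opening: 0.0131
time_s: 8.47
tool_pos: [0.5859, 0.1027, 0.3521]
tcp_rot: [3.141, 0.0, 1.779]
contact_force: [1.1, 0.0, -4.8]
opening: 0.013
[0.5858 0.1028 0.3521] [3.1412 0.0001 1.7792] 0.013239248601425885
[319.5254  46.2294]
```

View pics/w2.png

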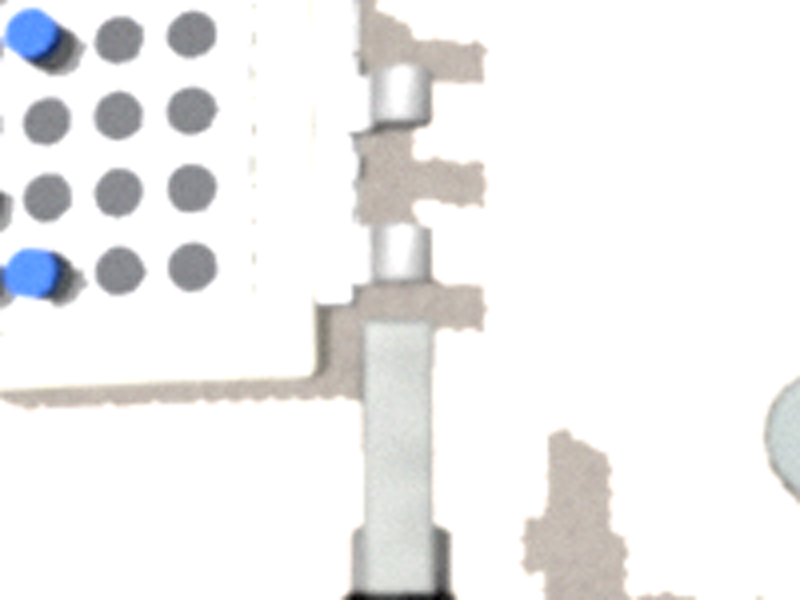

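The wrist crop (offset 220,20, ×4) shows the middle knuckle at x 372–431, y 65–125, the near knuckle at x 372–431, y 225–280, and the lid's panel top edge at x 364–433, ending at y 320.

```bash
cat > m.py <<'E'
from h import *
np.set_printoptions(precision=4,suppress=True)
f=dict(np.load("w2.npz")); tp=np.array([.5858,.1028,.3521]); Rt=R.from_euler("xyz",[3.1412,.0001,1.7792]).as_matrix()
q=lambda u,v,z:Rt.T@(wat_z(f,((u+.5)/4-.5+220,(v+.5)/4-.5+20),z)-tp)
print("near knuckle axis y", q(372,252,.105)[1],q(431,252,.105)[1], "mid",q(372,95,.105)[1],q(431,95,.105)[1])
print("near ends x",q(401,280,.115)[0],q(401,225,.115)[0],"mid ends",q(401,125,.115)[0],q(401,65,.115)[0])
zt=tp[2]+.0097
print("lid end",q(398,320,zt),"edges y",q(364,340,zt)[1],q(433,340,zt)[1],"far",q(366,500,zt)[1],q(434,500,zt)[1])
E
python3 m.py
python3 - <<'E'
from h import *
f=dict(np.load("w2.npz")); g=f["image"].astype(int).sum(2)
for c in (320,):
  print("col",c,list(enumerate(g[0:105,c])))
for r in (44,83,110,140): print("row",r,[(i,g[r,i]) for i in range(308,334)])
E
```

```text
near knuckle axis y -0.008315514902876587 0.009906542424199574 mid -0.00829467421229864 0.009918857885513613
near ends x 0.09424227299013758 0.11122211941169154 mid ends 0.14253007521816205 0.16173391283860783
lid end [ 0.0764  0.0003 -0.0097] edges y -0.0033193621900838187 0.004000409323895986 far -0.0031789924067216284 0.004162559231019437
col 320 [(0, np.int64(467)), (1, np.int64(456)), (2, np.int64(449)), (3, np.int64(451)), (4, np.int64(450)), (5, np.int64(444)), (6, np.int64(434)), (7, np.int64(434)), (8, np.int64(429)), (9, np.int64(432)), (10, np.int64(408)), (11, np.int64(313)), (12, np.int64(227)), (13, np.int64(221)), (14, np.int64(243)), (15, np.int64(367)), (16, np.int64(523)), (17, np.int64(584)), (18, np.int64(592)), (19, np.int64(598)), (20, np.int64(585)), (21, np.int64(586)), (22, np.int64(588)), (23, np.int64(583)), (24, np.int64(543)), (25, np.int64(407)), (26, np.int64(336)), (27, np.int64(330)), (28, np.int64(322)), (29, np.int64(329)), (30, np.int64(319)), (31, np.int64(334)), (32, np.int64(322)), (33, np.int64(322)), (34, np.int64(320)), (35, np.int64(343)), (
[... 3074 characters left out ...]
64(395)), (329, np.int64(491)), (330, np.int64(569)), (331, np.int64(598)), (332, np.int64(594)), (333, np.int64(597))]
row 140 [(308, np.int64(582)), (309, np.int64(532)), (310, np.int64(457)), (311, np.int64(396)), (312, np.int64(385)), (313, np.int64(404)), (314, np.int64(404)), (315, np.int64(386)), (316, np.int64(399)), (317, np.int64(399)), (318, np.int64(386)), (319, np.int64(391)), (320, np.int64(396)), (321, np.int64(389)), (322, np.int64(390)), (323, np.int64(389)), (324, np.int64(385)), (325, np.int64(381)), (326, np.int64(369)), (327, np.int64(357)), (328, np.int64(430)), (329, np.int64(554)), (330, np.int64(605)), (331, np.int64(605)), (332, np.int64(606)), (333, np.int64(602))]
```

```bash
cat >> m.py <<'E'
g=f["image"].astype(int).sum(2)
Q=lambda u,v,z:Rt.T@(wat_z(f,(u,v),z)-tp)
za=tp[2]-.0943
for r in (148,150,152,155,158): print(r,[(i,int(g[r,i])) for i in list(range(305,316))+list(range(325,337))])
for c in (310,330,331): print(c,[(i,int(g[i,c])) for i in range(144,162)])
print(Q(310.5,151.5,za),Q(330.5,151.5,za)); print("third near end",Q(320,10.8,.115),Q(320,50,.115)[0],Q(320,75.8,.115)[0],Q(320,36,.115)[0])
E
python3 m.py
```

```text
near knuckle axis y -0.008315514902876587 0.009906542424199574 mid -0.00829467421229864 0.009918857885513613
near ends x 0.09424227299013758 0.11122211941169154 mid ends 0.14253007521816205 0.16173391283860783
lid end [ 0.0764  0.0003 -0.0097] edges y -0.0033193621900838187 0.004000409323895986 far -0.0031789924067216284 0.004162559231019437
148 [(305, 598), (306, 602), (307, 597), (308, 585), (309, 539), (310, 457), (311, 380), (312, 388), (313, 400), (314, 398), (315, 395), (325, 372), (326, 366), (327, 347), (328, 409), (329, 545), (330, 587), (331, 600), (332, 610), (333, 613), (334, 608), (335, 602), (336, 590)]
150 [(305, 588), (306, 598), (307, 589), (308, 562), (309, 505), (310, 441), (311, 381), (312, 388), (313, 395), (314, 402), (315, 399), (325, 369), (326, 363), (327, 342), (328, 392), (329, 507), (330, 558), (331, 586), (332, 605), (333, 617), (334, 606), (335, 603), (336, 599)]
152 [(305, 585), (306, 576), (307, 506), (308, 406), (309, 333), (310, 332), (311, 362), (312, 389), (313, 398), (314, 398), (315, 401), (325, 384), (326, 365), (327, 329), (328, 275), (329, 246
[... 758 characters left out ...]
2), (153, 313), (154, 320), (155, 328), (156, 330), (157, 325), (158, 314), (159, 314), (160, 323), (161, 326)]
330 [(144, 612), (145, 602), (146, 590), (147, 579), (148, 587), (149, 591), (150, 558), (151, 412), (152, 274), (153, 208), (154, 200), (155, 201), (156, 192), (157, 200), (158, 202), (159, 203), (160, 204), (161, 198)]
331 [(144, 609), (145, 601), (146, 595), (147, 600), (148, 600), (149, 605), (150, 586), (151, 480), (152, 346), (153, 250), (154, 214), (155, 225), (156, 218), (157, 214), (158, 221), (159, 222), (160, 214), (161, 226)]
[ 0.0387 -0.0066  0.0943] [0.0387 0.0088 0.0943]
third near end [0.1949 0.0008 0.2371] 0.14364010089882917 0.11131504913131157 0.16157219552713073
```

```bash
python3 -m crank '[0.01,0.0004,0,0,0.022,0,0,0,0.028,0,0,0,0.03,0,0,0,0.028,0,0,0,0.022,0,0.01,0,0.0108,0,0.02,0,0,0,0.03,0,0,0,0.03,0,0,0,0.02,0,0,0,0.0131,0,0,0,0,0]'
python3 -m crank '[0,0,0,0,0,0,0,0,0,0,0,0]'
cat > look.py <<'E'
from h import *
import sys
np.set_printoptions(precision=4,suppress=True)
k=sys.argv[1]
f=env.grab_frame("wrist"); s=env.grab_frame("scene"); st=env.get_state(); print(st["tool_pos"],st["tcp_rot"],st["contact_force"],st["wrist_torque"])
np.savez(f"w{k}.npz",**f,tp=st["tool_pos"],tr=st["tcp_rot"]); np.savez(f"s{k}.npz",**s)
g=lambda a:np.clip(a.astype(float)*1.7,0,255).astype(np.uint8)
A=cv2.resize(g(f["image"][100:220,290:350]),(300,600),interpolation=cv2.INTER_CUBIC)
B=cv2.resize(g(s["image"][180:280,400:500]),(500,500),interpolation=cv2.INTER_CUBIC); B=np.vstack([B,np.zeros((100,500,3),np.uint8)])
cv2.imwrite(f"pics/l{k}.png",np.hstack([A,B])[:,:,::-1])
E
python3 look.py 3
```

```text
time_s: 9.52
tool_pos: [0.5535, 0.2502, 0.2263]
tcp_rot: [-3.138, 0.001, 1.781]
contact_force: [-1.3, -1.0, -4.6]
opening: 0.0129
time_s: 9.77
tool_pos: [0.5555, 0.251, 0.2304]
tcp_rot: [3.139, -0.001, 1.78]
contact_force: [-0.4, -0.1, -4.6]
opening: 0.0132
[0.5553 0.2506 0.2301] [ 3.1395 -0.0004  1.78  ] [ 0.2785  0.4455 -4.0977] [0.0108 0.0285 0.0193]
```

View pics/l3.png

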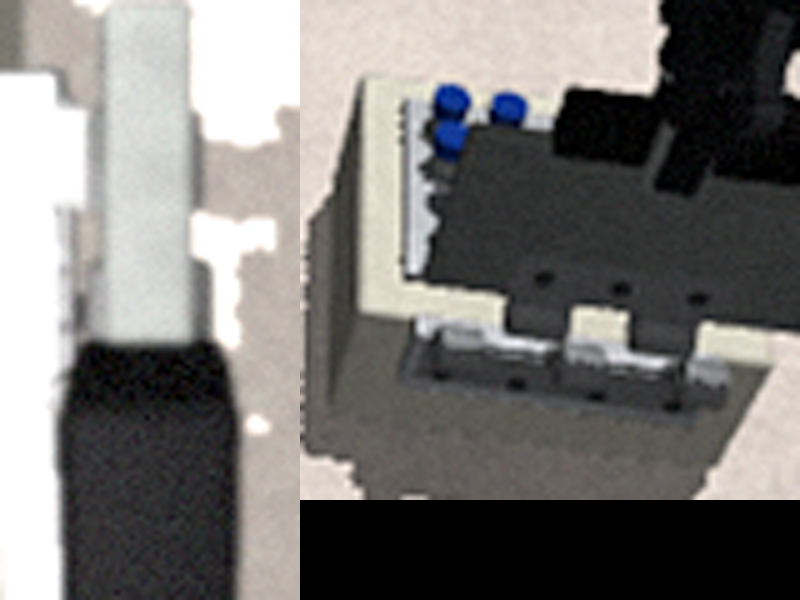

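Wrist crop (left): heater near knuckle bulges at y 110–200, lid knuckle starts at y≈265. Scene crop (right): lid knuckles at (535,315) and (660,335) hang over the two gaps. Lowering.

```bash
python3 -m crank '[0,0,0.004,0,0,0,0.006,0,0,0,0.006,0,0,0,0.006,0,0,0,0.005,0,0,0,0.0038,0,0,0,0,0,0,0,0,0,0,0,0,0]'; python3 look.py 4
```

```text
time_s: 10.62
tool_pos: [0.5549, 0.2505, 0.1981]
tcp_rot: [3.141, -0.0, 1.781]
contact_force: [-0.9, -0.3, -3.5]
opening: 0.0135
[0.5549 0.2504 0.1983] [ 3.1411 -0.0001  1.7804] [ 1.2415  0.4607 -3.4027] [-0.0357 -0.0251  0.0323]
```

View pics/l4.png

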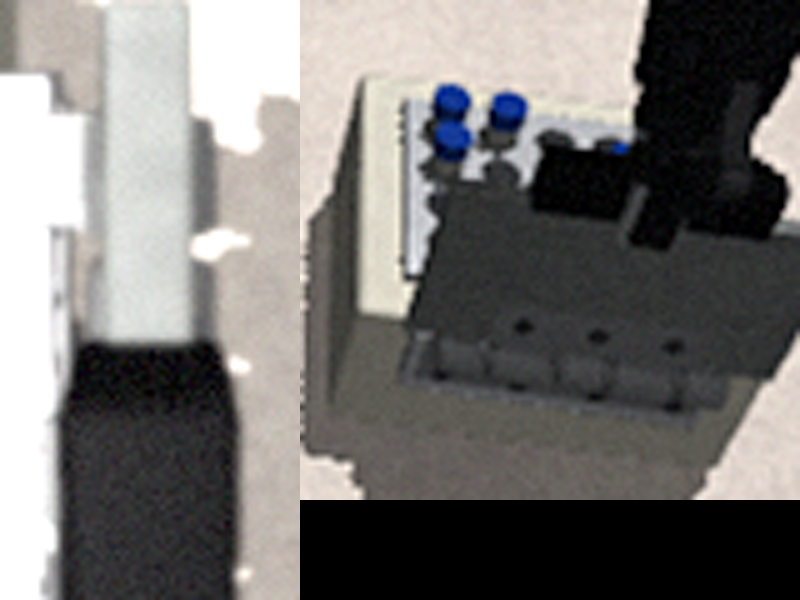

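Wrist crop: heater knuckle spans y≈118–235 and lid knuckle starts at ≈262, a gap of about 4 mm as wanted. Scene crop: all five knuckles are in a row (435–720, 355–385). Now numbers and a contrast-enhanced hinge view.

```bash
python3 - <<'E'
from h import *
np.set_printoptions(precision=4,suppress=True)
f=dict(np.load("w4.npz")); g=f["image"].astype(float).sum(2)
for a,b in ((126,130),(132,136),(138,143),(146,150),(153,157),(160,164)): 
    print(a,b,"L",[(i,int(g[a:b,i].mean())) for i in range(303,313)],"R",[(i,int(g[a:b,i].mean())) for i in range(326,339)])
for c in (329,330,331): print(c,[(i,int(g[i,c])) for i in range(118,160)])
s=[]
for k in range(6):
    fr=env.grab_frame("scene"); s.append(fr["image"].astype(float))
    st=env.get_state(); print(st["contact_force"],st["wrist_torque"],st["tool_pos"])
m=np.mean(s,0); np.save("s4m.npy",m)
c=m[238:268,415:495]; c=np.clip((c-20)*2.6,0,255).astype(np.uint8)
cv2.imwrite("pics/z4.png",cv2.resize(c,(800,300),interpolation=cv2.INTER_CUBIC)[:,:,::-1])
for y in (-50,-25,0,25,50):
  yaw=np.radians(12); print(y,proj(fr,np.array([.555,.2505,.105])+y/1e3*np.array([-np.sin(yaw),np.cos(yaw),0])))
E
```

```text
126 130 L [(303, 478), (304, 478), (305, 464), (306, 406), (307, 335), (308, 295), (309, 289), (310, 290), (311, 344), (312, 388)] R [(326, 369), (327, 327), (328, 265), (329, 217), (330, 193), (331, 204), (332, 272), (333, 393), (334, 489), (335, 514), (336, 536), (337, 567), (338, 582)]
132 136 L [(303, 469), (304, 466), (305, 452), (306, 396), (307, 323), (308, 297), (309, 289), (310, 302), (311, 355), (312, 386)] R [(326, 349), (327, 317), (328, 258), (329, 208), (330, 196), (331, 194), (332, 215), (333, 269), (334, 322), (335, 333), (336, 331), (337, 330), (338, 334)]
138 143 L [(303, 468), (304, 459), (305, 454), (306, 417), (307, 343), (308, 310), (309, 313), (310, 323), (311, 354), (312, 387)] R [(326, 365), (327, 324), (328, 266), (329, 210), (330, 195), (331, 192), (332, 211), (333, 260), (334, 314), (335, 323), (336, 330), (337, 330), (338, 331)]
146 150 L [(303, 315), (304, 282), (305, 325), (306, 352), (307, 337), (308, 324), (309, 315), (310, 313), (311, 349), (312, 386)] R [(326, 358), (327, 335), (328, 356), (329, 442), (330, 474), (331, 499), (332, 534), (333, 548), 
[... 2032 characters left out ...]
), (149, 587), (150, 560), (151, 456), (152, 319), (153, 216), (154, 196), (155, 190), (156, 194), (157, 201), (158, 197), (159, 197)]
[-0.5592 -0.5384 -2.8745] [ 0.0922  0.0092 -0.0206] [0.5549 0.2504 0.1983]
[ 0.3098 -0.4814 -3.499 ] [ 0.0303  0.0179 -0.0058] [0.5549 0.2504 0.1982]
[-0.0056 -0.2186 -4.714 ] [ 0.0072 -0.011   0.0284] [0.5549 0.2503 0.1982]
[-1.3911  1.8403 -4.1064] [-0.0234 -0.0057  0.01  ] [0.5549 0.2503 0.1982]
[-0.1497 -0.3395 -4.0705] [-0.0083 -0.0357  0.0099] [0.5548 0.2503 0.1981]
[ 0.5319 -0.0912 -3.3272] [-0.0317 -0.0057 -0.0287] [0.5548 0.2503 0.1981]
-50 [430.4902 249.071 ]
-25 [442.4804 250.7622]
0 [454.5401 252.4632]
25 [466.6697 254.1741]
50 [478.8701 255.8949]
```

View pics/z4.png

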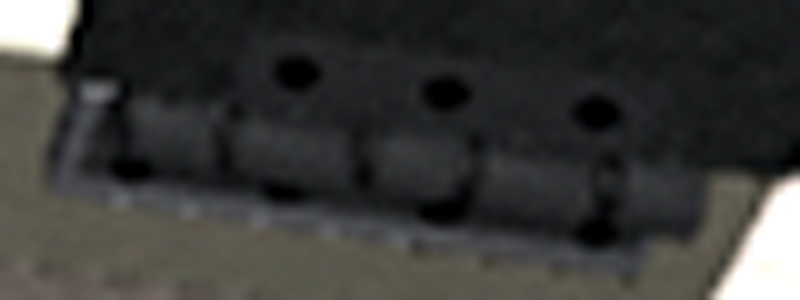

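Scene zoom: five knuckles in one line (crop 130–700), with gaps near 225, 362, 475 and 605. The last looks a bit wider, so I fit the wrist-picture edges for the along-line offset.

```bash
python3 - <<'E'
from h import *
from scipy.optimize import least_squares
np.set_printoptions(precision=4,suppress=True)
f=dict(np.load("w4.npz")); tp=f["tp"]; Rt=R.from_euler("xyz",f["tr"]).as_matrix()
g=f["image"].astype(float).sum(2)
def edge(v0,v1,c,lvl): # subpixel crossing
    for i in range(v0,v1):
        a,b=g[i,c]-lvl,g[i+1,c]-lvl
        if a*b<=0: return i+a/(a-b)
def ends(x0,x1,z,y0,col):
    # rows spanned by tube at image column col (tool frame, z down)
    t=np.linspace(0,2*np.pi,721); o=[]
    for x in (x0,x1):
        P=np.c_[np.full_like(t,x),y0+.01*np.cos(t),z+.01*np.sin(t)]@Rt.T+tp
        uv=np.array([projw(f,p) for p in P]); k=np.flatnonzero(np.diff(np.sign(uv[:,0]-col))); o+=list(uv[k,1])
    return (min(o),max(o)) if o else (0,0)
obs={c:(edge(119,126,c,390),edge(144,149,c,390),edge(149,154,c,390)) for c in (329,330,331)}; print(obs)
za=tp[2]-.105
def res(p):
    h,l,y=p; r=[]
    for c in obs:
        a,b=ends(h+.041,h+.059,za,y,c); d,_=ends(l+.013,l+.037,za,y,c)
        r+=[a-obs[c][0],b-obs[c][1],d-obs[c][2]]
    return np.array(r)
for y in (0,.0005):
    s=least_squares(lambda p:res([p[0],p[1],y]),[0.002,.002],diff_step=1e-2); print(y,s.x*1e3,res([*s.x,y]).round(2))
E
```

```text
{329: (np.float64(122.73426573426573), np.float64(146.83870967741936), np.float64(150.93571428571428)), 330: (np.float64(122.90506329113924), np.float64(146.63030303030303), np.float64(151.1986301369863)), 331: (np.float64(123.04464285714286), np.float64(146.30769230769232), np.float64(151.4817518248175))}
0 [2.2371 1.5056] [-0.47  0.47  0.06 -0.57  0.52 -0.01 -0.62  0.63 -0.05]
0.0005 [2.2665 1.405 ] [-0.54  0.51  0.09 -0.65  0.58 -0.01 -0.72  0.74 -0.08]
```

```bash
python3 -m crank '[0.0005,0,-0.0006,0,0,0,-0.0005,0,0,0,0,0,0,0,0,0,0,0,0,0,0,0,0,0]'; cat > prof.py <<'E'
from h import *
np.set_printoptions(precision=1,suppress=True,linewidth=200)
S=[];Z=[]
for k in range(8):
    fr=env.grab_frame("scene"); S.append(fr["image"].astype(float).sum(2)); st=env.get_state(); Z.append(np.r_[st["tool_pos"]*1e3,np.degrees(st["tcp_rot"]),st["contact_force"]])
m=np.mean(S,0); np.save("s5m.npy",m); print(np.mean(Z,0))
yaw=np.radians(12); e=np.array([-np.sin(yaw),np.cos(yaw),0]); off=np.arange(-9,9,.5)
print(off)
for y in (-50,-25,0,25,50):
    pr=[]
    for d in range(-6,7,2):
        u,v=proj(fr,np.array([.555,.2505,.105])+(y+d)/1e3*e)
        pr.append([cv2.getRectSubPix(m.astype(np.float32),(1,1),(float(u),float(v+o)))[0,0] for o in off])
    print(y,np.mean(pr,0).round().astype(int))
fr["image"]=None
c=np.clip((m[236:270,415:495]-60)*.9,0,255).astype(np.uint8)
cv2.imwrite("pics/z5.png",cv2.resize(c,(800,340),interpolation=cv2.INTER_CUBIC))
E
python3 prof.py
```

```text
time_s: 11.52
tool_pos: [0.5546, 0.2508, 0.199]
tcp_rot: [-3.141, 0.0, 1.78]
contact_force: [-0.4, 0.0, -4.1]
opening: 0.0133
[ 554.7  250.8  199.  -135.     0.   102.    -0.1   -0.1   -4.3]
[-9.  -8.5 -8.  -7.5 -7.  -6.5 -6.  -5.5 -5.  -4.5 -4.  -3.5 -3.  -2.5 -2.  -1.5 -1.  -0.5  0.   0.5  1.   1.5  2.   2.5  3.   3.5  4.   4.5  5.   5.5  6.   6.5  7.   7.5  8.   8.5]
-50 [ 87  87  87  87  87  87  88  89  90  90  90  90  91  96 102 110 118 122 124 123 120 117 114 111 108 104  99  91  82  78  80  94 115 133 148 155]
-25 [103  98  92  82  72  71  73  82  91  97 101 100  99 100 101 106 113 121 125 125 123 120 116 112 109 106 102  94  82  71  68  84 108 131 149 156]
0 [104 103 102 100  98  97  96  97  98  99  99  99  99 101 105 109 114 118 120 121 119 116 113 110 106 103  99  94  88  85  87 100 118 133 146 150]
25 [103 102 102 101 101 101 101 100  99 100  99  98  97  98 100 106 113 120 123 123 121 118 114 110 107 103  99  95  92  91  96 107 119 131 141 144]
50 [100  98  95  91  90  90  93  95  96  96  95  94  94  97 102 107 113 118 120 119 116 113 110 107 105 101  97  97 100 109 122 131 139 145 148 149]
```

View pics/z5.png

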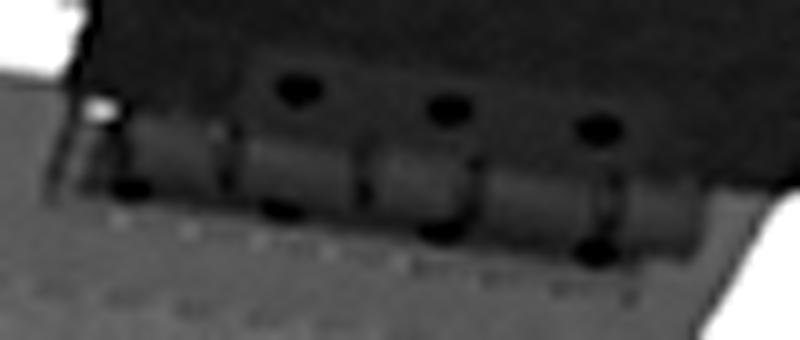

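The scene zoom shows the five knuckles in line. Lid profiles match the heater's to about 0.2 px (0.4 mm), with the lid slightly low. The force equals the free-hanging weight. One last 0.3 mm nudge, then a numeric check.

```bash
python3 -m crank '[0.0001,0,-0.0003,0,0,0,0,0,0,0,0,0,0,0,0,0,0,0,0,0,0,0,0,0]'; python3 - <<'E'
from h import *
np.set_printoptions(precision=4,suppress=True)
G=np.mean([env.grab_frame("wrist")["image"].astype(float).sum(2) for _ in range(4)],0); st=env.get_state(); print(st["tool_pos"],st["contact_force"],st["wrist_torque"],abs(st["qd"]).max())
for c in (329,330,331): print(c,[(i,int(G[i,c])) for i in list(range(121,125))+list(range(145,154))])
for a,b in ((132,142),(155,164)): print(a,[(i,int(G[a:b,i].mean())) for i in range(330,336)])
E
python3 prof.py
```

```text
time_s: 12.42
tool_pos: [0.5546, 0.2509, 0.1993]
tcp_rot: [-3.142, -0.0, 1.78]
contact_force: [0.4, -0.6, -4.7]
opening: 0.0133
[0.5546 0.2509 0.1993] [-0.3443  0.1088 -4.0242] [ 0.0106 -0.0382 -0.0036] 0.0012564646119980866
329 [(121, 541), (122, 505), (123, 378), (124, 264), (145, 212), (146, 236), (147, 325), (148, 450), (149, 538), (150, 522), (151, 377), (152, 240), (153, 210)]
330 [(121, 584), (122, 537), (123, 420), (124, 286), (145, 195), (146, 248), (147, 378), (148, 503), (149, 575), (150, 561), (151, 419), (152, 269), (153, 202)]
331 [(121, 586), (122, 560), (123, 470), (124, 336), (145, 210), (146, 300), (147, 438), (148, 546), (149, 586), (150, 568), (151, 472), (152, 334), (153, 226)]
132 [(330, 196), (331, 193), (332, 212), (333, 267), (334, 314), (335, 326)]
155 [(330, 194), (331, 196), (332, 232), (333, 283), (334, 323), (335, 334)]
[ 554.6  250.9  199.3 -180.    -0.   102.    -0.1   -0.    -4.1]
[-9.  -8.5 -8.  -7.5 -7.  -6.5 -6.  -5.5 -5.  -4.5 -4.  -3.5 -3.  -2.5 -2.  -1.5 -1.  -0.5  0.   0.5  1.   1.5  2.   2.5  3.   3.5  4.   4.5  5.   5.5  6.   6.5  7.   7.5  8.   8.5]
-50 [ 87  87  87  87  88  88  89  89  90  90  89  87  87  92  99 109 118 122 124 123 121 118 114 111 108 104 100  92  82  77  79  94 115 132 147 154]
-25 [104  98  91  80  69  70  74  83  92  98 101 100 100 100 103 107 114 121 124 125 122 118 115 111 108 105 100  92  80  70  67  84 108 130 149 156]
0 [104 103 102 100  98  97  97  98 100 100  99  97  96  98 101 107 114 119 121 120 119 116 113 110 106 103  98  93  89  86  88 100 117 133 146 150]
25 [102 102 102 101 100 101 100 100  99  99  99  99  99 100 102 107 114 120 123 123 121 118 113 109 107 103  99  95  91  92  97 108 120 132 142 144]
50 [ 99  97  92  88  88  89  93  95  96  97  96  95  94  95 100 105 113 118 119 118 116 113 111 107 104 100  96  97 101 109 122 131 139 145 148 150]
```

```bash
python3 -c "
from h import *
print(env.hand_in()); print(env.get_state()['contact_force'])"
```

```text
the job is handed in; nothing more can be done
None
the job is handed in; nothing more can be done
```

I lifted the smallest lid (150 mm; the look-alikes measured 206 and 216 mm) out of the rack. I lowered it upright into the heater's hinge gaps and handed in while still holding it there. Simulated time was about 13 s of the 48 s allowed.

My last checks from the camera images, after the final nudge:
- **Holes in line:** the knuckle profiles in the scene view agree to about 0.2 px (about 0.4 mm). The side offset in the wrist view is about 0.2 px (about 0.15 mm).
- **Centring along the hinge line:** an earlier fit put the lid 0.3–0.8 mm off centre, so I shifted it 0.6 mm. I estimate it is now within about 0.5 mm. This is the least certain figure, because the heater knuckle appeared about 1 px short in that fit, and my two earlier estimates of where the lid sat in the grip differed by about 1 mm.
- **Hanging free:** the wrist force was 4.1 N down, the same as the lid's weight in the air, with almost no sideways force. The arm was still.

I did not go near the pin, bottle or beaker.

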